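Put the mended cup away to cure and close the lid

ROBOT

A 7-joint arm with a two-finger parallel gripper is mounted at the origin on the work surface. World frame = base frame: x ahead of the robot, y to its left, z up, the work surface at z = 0. Lengths are in mm, angles in degrees, forces in N, time in s.
With the tool pointing down it reaches from about 375 to 925 mm from the base axis. Payload 3.1 kg.
Tool frame: the origin (TCP) lies midway between the tips of the shut fingers; the grasp point (between the pads) lies 19 mm behind it; z points along the fingers, y is the line along which they close (so a half turn about z gives the same grasp; the last joint's range is limited). The gripper opens to 85 mm and grips with 20 to 120 N. Pads are 22 mm wide; open, the fingers measure 114 mm over their backs; the gripper's body (76 mm by 85 mm) begins 54 mm behind the grasp point. The pads swing forward as they close: fully open they stand 13 mm farther back than shut.
Start: joints at [-5.604, 21.939, 2.515, 91.553, -1.026, 66.532, -2.859], TCP at [650.002, 0.023, 203.969] pointing down, gripper open.
Joint ranges: [-149.38, 149.38], [-23.57, 123.04], [-84.95, 90], [0, 143.3], [-89.99, 269.99], [3.08, 112.72], [-163.45, 163.45]. Speed limits (degrees/s): [159.86, 159.86, 180, 180, 180, 180, 180].

INTERFACE

Orientations are given as a 3x3 rotation matrix whose columns are the frame's x, y, z axes.
In Python, from bench import sensors, eyes, order gives the robot as it stands.
- The arm moves only by the tool drive_tool, never from a script. Its argument "commands" is text: rows parted by semicolons, each of 5 numbers parted by spaces: the shift along the tool's x, y, z normalised to -1 to 1, where 1 is 100 mm, then the turn about the tool's z normalised to -1 to 1, where 1 is 60 degrees, then the finger opening in mm, from 0 to 85.4. In form: tx ty tz turn claw; .... A call has 1 to 8 rows; each row is the pose to reach, as a shift and turn from the pose commanded when the call began, along the tool's axes at that moment; what a row does not reach only later rows make up. A row lasts 1/12 s, in which the tool goes at most 41.7 mm and 7.16 degrees, less where a joint would pass 70% of its speed; a pose out of reach is approached as far as the arm can. A call with a number of a shift or a turn outside -1 to 1 is refused whole. A call with a gripper value outside its range is refused whole. The fingers move at their own pace and stop on an object; "squeeze" is the grip in N (left out, the last holds). Time passes only in rows, so rows that repeat a pose let the fingers close. It gives the time, the measured TCP pose, the force, the opening and the grip force at its end, in the units of the state.
- sensors.observe(): the state, without advancing time (a new reading comes with each control period).
- eyes.capture(name): name is "scene" or "side" or "wrist"; returns a dict with "pixels" (420x560x3 uint8, red, green, blue), "range_z" (420x560 float32, mm along the optical axis (not along the pixel's ray), 0 where there is no reading), "intrinsics" (3x3 intrinsics, pixels), "view" (4x4, takes a point from world to camera coordinates). Camera axes: x right, y down, z forward; pixel columns grow to the right and rows downward; lengths in mm; the calibration is good to about 2 mm. A picture is of the moment at which its call begins.
- order.close_job(): hands the job in; it is judged then, once.
Trained networks look in a picture, given as the dict that the camera call returned (one of the last four; its "shot" number tells which), for a name from the list of things; names that differ only in an ending like _2 or _b are one class to them, and where a whole thing is asked for, a point or a joint stands for the part that bears it (a point fixed in the world has none). Each returns a list of dicts, best first, with "confidence" (0 to 1); they miss things now and then, are a little off and sometimes report something else, mostly with a low value. They report only what shows in the picture. A call takes as long as a camera call. They do not tell look-alikes from the thing itself.
- eyes.recognise(picture, target): "location" ([column, row] in pixels, amid what is visible of it).
The state is a dict: "t": time; "qpos": joint angles; "qd": joint speeds; "joint_efforts": joint torques, N m; "tcp_pos": TCP position; "tcp_rot": TCP orientation; "contact_force": force on the tool from outside, world axes, zero at the start; "wrist_torque": the same for the moment, N m; "width": opening from 0.0 (shut) to 1.0 (fully open); "finger_force": force on a finger pad.
Only numpy, scipy, OpenCV 4.12 (cv2) and the standard library are available. Lean on these libraries where they do the work, as an engineer would, in place of code of your own. Each camera call takes 0.05 s, during which the arm holds its last target. There are 200 camera calls.

TASK

A freshly mended cup stands on the pulled-out tray of the wooden curing box. First slide the tray fully home into the box through its open front, keeping the cup standing on the tray, and only then lower the box's hinged lid gently, without slamming it, until it lies closed. Leave the other things on the bench where they are.

Things in the scene. Friction and masses are not known exactly. Their poses are not given: they have to be found in the camera images.
- curing_box: Pale wooden curing box, fixed to the bench, 180 deep (x) x 190 wide (y) x 100 high without lid (all sizes here in mm), walls 8 thick. Its origin is the centre of its underside; its x axis points from the open front to the back wall, y to the hinge side, z up. The front (-x) is open for the tray; the top is open until the lid is lowered.
- tray (a joint): Slide of the tray along the box's x axis: 0 = fully home, its dark front board flush with the box's front; grows as it is pulled out (m), at most 0.10. Light friction, about 2 N. The tray is a flat board, its top 14 above the bench, 154 long and 166 wide, behind an upright dark front board.
- tray_face (a point): Centre of the outer face of the tray's dark front board (10 thick, 170 wide, from 8 to 86 above the bench), with a small flat brass label frame on it. It moves with the tray; at home it lies 90 in front of the box's origin, 47 above the bench. Axes as the box's.
- tray_middle (a point): Middle of the tray's top surface, 90 behind tray_face, 14 above the bench; moves with the tray.
- lid (a joint): Hinge of the lid (rad): 0 = closed, lying on the box's rim; pi/2 = standing upright; at most 1.75. It starts standing open, and its stiff hinge holds it wherever it is left; moving it takes 2 to 4 N at its free edge.
- lid_hinge (a point): On the hinge line, in the middle of its length, at the box's top edge on its +y side (95 from the box's origin in y, 100 above the bench). The hinge line runs along the box's x axis. Its axes turn with the lid: -y points from the hinge to the free edge, z out of the lid's outer face (up when closed, away from the box when upright).
- lid_tab (a point): Centre of the dark tab in the middle of the lid's free edge, 202 from the hinge line. The tab is 50 long (along the hinge), sticks out 23 and is 10 thick. The lid is a pale wooden panel 180 x 190, 10 thick (outer face 10 above the hinge point along its z), 0.3 kg, with two dark battens 1.5 high across its outer face, 50 and 150 from the hinge.
- mended_cup: White ceramic cup with gold seams, loose, standing on the tray: 72 across the rim, 42 across the foot, 58 high. Origin at the centre of its underside, z up through its mouth.
- lacquer_jar: Bystander: amber jar with black cap, 44 across, 50 high, near the box on the side away from the hinge. Origin under its centre.
- spatula: Bystander: spatula 160 long lying flat on the bench on the hinge side of the box, under 30 high, along its own x. Origin under its middle.
- green_plate: Bystander: green plate, 150 across, 25 high. Origin under its centre.
- white_bowl: Bystander: white bowl, 120 across, 60 high. Origin under its centre.
- blue_bowl: Bystander: blue bowl, 110 across, 50 high. Origin under its centre.
- spray_bottle: Bystander: clear bottle with white cap, 44 across, 110 high. Origin under its centre.
Things that resemble listed ones, but are neither listed nor needed, are in the scene too. What is shaped like the mended_cup but purple or red is not meant.

How it is judged:
By the outcome, as a careful person would: the job done as asked, in the order asked, and still so for the second after the job is handed in, with the robot touching nothing.
It also fails if it takes over 51 s, if anything falls off the work surface, if the arm or the gripper's body presses on something with over 40 N, if the wrist force passes 120 N, or if a joint passes its speed limit or range.

## Working session

There is one attempt and no reset: what is moved stays moved. The work goes in short steps, Python scripts to look and compute and a tool call to move; the robot and the scene stay as the last step left them, time stands still between calls to the robot, and variables do not carry over. Pictures are saved under pics/ and viewed, at most 10 in all, crops included, and the job is handed in when it is done.

Besides the shell and the picture viewer there is one more tool, called after "Request:" by a JSON object that holds its "fn" and its "kwargs". drive_tool: Moves the arm, as the interface text tells. Its arguments: {"type":"object","properties":{"commands":{"type":"string"},"squeeze":{"type":"number"}},"required":["commands"]}

```bash
mkdir -p pics; cat > h.py <<'E'
import numpy as np, cv2
from bench import sensors, eyes, order
def save(p,name,crop=None,scale=1):
    im=p["pixels"][:,:,::-1]
    if crop: a,b,c,d=crop; im=im[b:d,a:c]
    cv2.imwrite("pics/"+name,cv2.resize(im,None,fx=scale,fy=scale,interpolation=cv2.INTER_CUBIC))
def world(p,uv,z=None):
    u,v=uv; K=np.array(p["intrinsics"]); V=np.array(p["view"])
    d=z or p["range_z"][int(round(v)),int(round(u))]
    c=np.linalg.inv(K)@[u,v,1]*d
    return V[:3,:3].T@(c-V[:3,3])
def proj(p,X):
    c=np.array(p["view"])@np.append(X,1); q=np.array(p["intrinsics"])@c[:3]; return q[:2]/q[2]
def cloud(p):
    K=np.array(p["intrinsics"]); V=np.array(p["view"]); d=p["range_z"]
    v,u=np.mgrid[:d.shape[0],:d.shape[1]]
    c=np.stack([u,v,np.ones_like(u)],-1)@np.linalg.inv(K).T*d[...,None]
    return (c-V[:3,3])@V[:3,:3]
E
python3 - <<'E'
from h import *
for n in ["scene","side"]:
    p=eyes.capture(n); save(p,n+"0.png",scale=1.4)
    V=np.array(p["view"]); print(n,"cam",(-V[:3,:3].T@V[:3,3]).round())
    np.savez(n+"0.npz",**{k:p[k] for k in("pixels","range_z","intrinsics","view")})
    for t in ["curing_box","tray","tray_face","lid","lid_tab","mended_cup","lacquer_jar","spatula"]:
        for r in eyes.recognise(p,t)[:3]:
            print(t,round(r["confidence"],2),np.round(r["location"]),world(p,r["location"]).round())
print(sensors.observe()["t"])
E
```

```text
scene cam [1403.  405.  746.]
curing_box 0.69 [313. 227.] [684. 146. 170.]
tray 0.6 [291. 239.] [572.  37.  16.]
tray 0.54 [440. 251.] [459. 442.  13.]
tray_face 0.72 [294. 238.] [565.  42.  13.]
lid 0.82 [317. 205.] [661. 147. 217.]
lid 0.21 [294. 238.] [563.  44.  15.]
lid_tab 0.97 [318. 207.] [660. 148. 211.]
mended_cup 0.72 [385. 241.] [477. 291.  16.]
mended_cup 0.56 [347. 206.] [572. 197. 172.]
lacquer_jar 0.42 [292. 237.] [561.  38.  16.]
spatula 0.7 [341. 297.] [722. 237.   3.]
side cam [ 23. 872. 979.]
curing_box 0.75 [238. 226.] [680.  23.   9.]
tray 0.8 [262. 259.] [503. 159.  84.]
tray_face 0.65 [262. 260.] [502. 165.  86.]
lid 0.88 [214. 201.] [641. 160. 217.]
lid_tab 0.82 [213. 202.] [650. 154. 206.]
mended_cup 0.79 [310. 280.] [392. 108.  21.]
mended_cup 0.66 [227. 306.] [532. 280.  11.]
mended_cup 0.64 [255. 247.] [571.  91.  36.]
lacquer_jar 0.72 [299. 222.] [517. -52.  43.]
spatula 0.91 [183. 269.] [698. 246.  20.]
0.9
```

View pics/scene0.png

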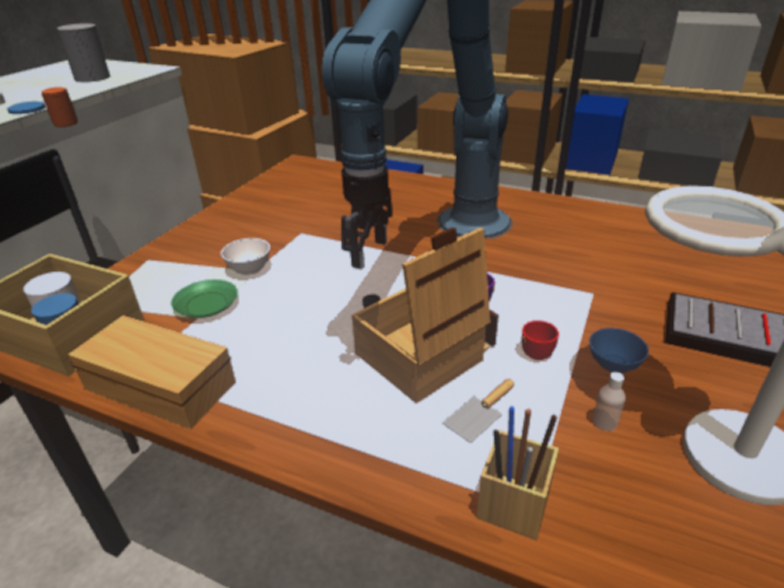

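View pics/side0.png

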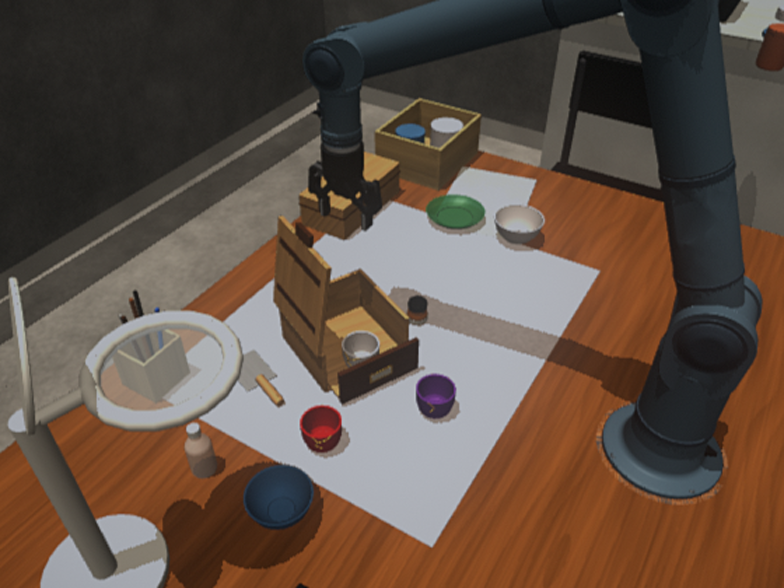

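The scene view has the box around (317,225), with its lid standing and hiding the cup. In the side view (560 px), the white cup with gold seams stands on the tray at (257,248). The look-alikes are the red cup (229,306) and the purple cup (311,283), both on the paper. The dark front board is around (270,264) and the jar at (299,222). The choice is the white cup on the tray. Next I'll fit the box, tray and lid model to both clouds and crop the choice.

```bash
cat > fit.py <<'E'
from h import *
from scipy.optimize import least_squares
def sdf(P,lo,hi):
    c=(np.array(lo)+hi)/2; h=(np.array(hi)-lo)/2
    q=abs(P-c)-h
    return np.linalg.norm(np.maximum(q,0),axis=1)+np.minimum(q.max(1),0)
def model(a,P):
    x,y,yaw,s,th=a; c,n=np.cos(yaw),np.sin(yaw)
    B=(P-[x,y,0])@np.array([[c,-n,0],[n,c,0],[0,0,1]])
    L=B-[0,95,100]
    # lid opens: -y axis rotates up. lid frame y axis=(cos,-sin) z=(sin,cos)
    ly=L[:,1]*np.cos(th)-L[:,2]*np.sin(th); lz=L[:,1]*np.sin(th)+L[:,2]*np.cos(th)
    Q=np.stack([L[:,0],ly,lz],1)
    ds=[sdf(B,[-90,87,0],[90,95,100]),sdf(B,[-90,-95,0],[90,-87,100]),sdf(B,[82,-95,0],[90,95,100]),
        sdf(B,[-90-s,-85,8],[-80-s,85,86]),sdf(B,[-80-s,-83,4],[74-s,83,14]),
        sdf(Q,[-90,-190,0],[90,0,10]),sdf(Q,[-25,-213,0],[25,-190,10])]
    return np.min(np.abs(ds),0),B,Q
def pts(n,center,r=260):
    p=dict(np.load(n)) if isinstance(n,str) else n
    W=cloud(p).reshape(-1,3); 
    m=(p["range_z"].ravel()>0)&(np.hypot(*(W[:,:2]-center).T)<r)&(W[:,2]>8)
    return W[m]
def fit(P,starts):
    best=None
    for a0 in starts:
        f=lambda b:np.minimum(model(b*[100,100,1,100,1],P)[0],40)
        r=least_squares(f,np.array(a0)/[100,100,1,100,1],loss="soft_l1",f_scale=3,bounds=([-20,-20,-7,0,-.05],[20,20,7,1.05,1.8]))
        if best is None or r.cost<best.cost: best=r
    return best.x*[100,100,1,100,1],best.cost
E
python3 - <<'E'
from fit import *
P=np.vstack([pts(n,(630,110)) for n in("side0.npz","scene0.npz")]); P=P[P[:,2]<330]
print(len(P))
# drop gripper: z>330 or far; 
Ps=P[::3]
a,c=fit(Ps,[(630,90,y,80,1.6) for y in np.radians([-60,-30,0,30,60])])
d,B,Q=model(a,P)
print(a.round(3),np.degrees(a[2]),c,np.median(d),(d<6).mean())
for n in("side0.npz","scene0.npz"):
    p=pts(n,(630,110)); x,y,yaw,s,th=a
    for _ in range(2):
        r,_c=fit(p[::2][p[::2][:,2]<330],[a])
    print(n,r.round(3),np.median(model(a,p)[0]))
p=dict(np.load("side0.npz")); save(p,"sidecrop.png",(180,140,330,330),4) if 0 else save(p,"sidecrop.png",(170,150,330,310),4.5)
# cup in box frame: points off the model, inside the tray area
m=(d>6)&(abs(B[:,1])<80)&(B[:,0]<80)&(B[:,0]>-80-a[3])&(B[:,2]<80)&(B[:,2]>18)
C=B[m]; print("cup pts box",len(C),np.percentile(C,[1,50,99],axis=0).round(),"top",np.median(C[C[:,2]>64],0).round() if (C[:,2]>64).any() else "")
E
```

```text
19615
[ 6.10251e+02  7.81010e+01 -4.51000e-01  4.32060e+01  1.39900e+00] -25.82963965869176 174445.53515139688 1.4292138460556032 0.7577874075962274
side0.npz [ 6.08019e+02  8.02100e+01 -4.50000e-01  4.04390e+01  1.39900e+00] 89.3381004554781
scene0.npz [ 6.09957e+02  7.75550e+01 -4.50000e-01  3.96830e+01  1.39800e+00] 4.463753737266622
cup pts box 526 [[-108.  -26.   21.]
 [ -55.    0.   57.]
 [ -38.   42.   76.]] top [-71.   7.  71.]
```

View pics/sidecrop.png

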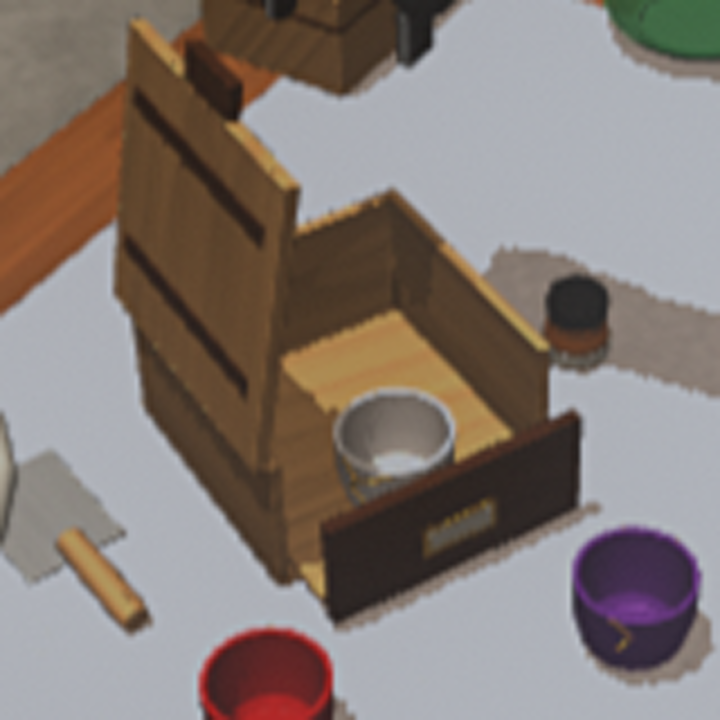

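The crop confirms it: a white cup with gold seams stands on the tray behind the dark board, whose label is at about crop (460,528). The lid leans about 80°, and its battens face the camera. Next I work out the moves.

```bash
cat > go.py <<'E'
from h import *
import sys
BOX=np.array([609.3,78.5,0]); YAW=np.radians(-25.8)
RB=np.array([[np.cos(YAW),-np.sin(YAW),0],[np.sin(YAW),np.cos(YAW),0],[0,0,1]])
def st():
    s=sensors.observe(); return s,RB.T@(np.array(s["tcp_pos"])-BOX),RB.T@np.array(s["tcp_rot"])
def to(b):
    "shift in tool units for a target in box frame"
    s,x,R=st(); return (R.T@(np.array(b)-x)/100).round(3)
E
python3 - <<'E'
from go import *
s,x,R=st(); print(s["t"],x.round(1)); print(R.round(3)); print(np.array(s["tcp_rot"]).round(3)); print(s["width"],s["contact_force"])
print("turn",np.degrees(np.arctan2(R[1,0],R[0,0])))
p=eyes.capture("wrist"); V=np.array(p["view"]); c=-V[:3,:3].T@V[:3,3]; T=np.array(s["tcp_rot"])
print("cam in tool",(T.T@(c-s["tcp_pos"])).round())
print("front, clear above:",to([-190,-20,220]), to([-165,-20,40]))
E
```

```text
0.9 [ 70.8 -52.9 204. ]
[[-0.435  0.9    0.   ]
 [ 0.9    0.435  0.   ]
 [ 0.     0.    -1.   ]]
[[-0.  1.  0.]
 [ 1.  0.  0.]
 [ 0.  0. -1.]]
0.9989073458717235 [-0.29507105  0.41818466  0.0408584 ]
turn 115.80438214157584
cam in tool [  82.    1. -168.]
front, clear above: [ 1.432 -2.205 -0.16 ] [ 1.323 -1.98   1.64 ]
```

Request:
{"fn": "drive_tool", "kwargs": {"commands": "0.2 -0.25 -0.1 -0.1 0;0.4 -0.55 -0.15 -0.22 0;0.6 -0.85 -0.15 -0.34 0;0.72 -1 -0.15 -0.46 0;0.72 -1 -0.15 -0.58 0;0.72 -1 -0.15 -0.7 0;0.72 -1 -0.15 -0.82 0;0.72 -1 -0.15 -0.93 0", "squeeze": 30}}

```text
t: 1.62
tcp_pos: [549.9, 72.2, 219.3]
tcp_rot: [[-0.831, 0.557, 0.001], [0.557, 0.831, -0.0], [-0.0, 0.0, -1.0]]
contact_force: [-0.3, 0.5, 0.1]
width: 0.002
finger_force: 0.0
```

```bash
cat > q.py <<'E'
from go import *
s,x,R=st(); print(s["t"],x.round(1),"ang",np.degrees(np.arctan2(R[1,0],R[0,0])).round(2),"w",round(s["width"],3),"F box",(RB.T@np.array(s["contact_force"])).round(2),"J",np.round(s["qpos"],0))
for a in sys.argv[1:]: print(a,to([float(v) for v in a.split(",")]))
E
python3 q.py -- 2>/dev/null; python3 q.py " -190,-20,220"
```

```text
1.6167 [-50.7 -31.6 219.3] ang 171.97 w 0.002 F box [-0.51  0.33  0.14] J [ -6.  11.  -7. 104.   1.  65.  43.]
1.6167 [-50.7 -31.6 219.3] ang 171.97 w 0.002 F box [-0.51  0.33  0.14] J [ -6.  11.  -7. 104.   1.  65.  43.]
 -190,-20,220 [ 1.395 -0.08  -0.008]
```

Request:
{"fn": "drive_tool", "kwargs": {"commands": "0.3 -0.02 0 -0.06 0;0.6 -0.04 0 -0.134 0;0.85 -0.07 0 -0.134 0;1 -0.07 0 -0.134 0;1 -0.07 0 -0.134 0"}}

```text
t: 2.03
tcp_pos: [460.8, 124.9, 219.1]
tcp_rot: [[-0.9, 0.437, -0.001], [0.437, 0.9, 0.0], [0.001, 0.0, -1.0]]
contact_force: [-0.2, 0.8, 0.1]
width: 0.005
finger_force: 0.0
```

```bash
cat >> go.py <<'E'
E
python3 q.py " -160,-20,220" " -160,-20,40"; python3 - <<'E'
from fit import *
p=eyes.capture("wrist"); save(p,"w1.png",scale=1.4)
P=pts(p,(609,78),230); P=P[P[:,2]<200]
a,c=fit(P[::5],[(609.3,78.5,-.4503,41,1.399)]); print(len(P),a.round(3),np.median(model(a,P)[0]))
p=eyes.capture("side"); P2=pts(p,(609,78),230)
a,c=fit(P2[P2[:,2]<330][::2],[(609.3,78.5,-.4503,41,1.399)]); print(a.round(3))
E
```

```text
2.0333 [-153.9  -22.8  219.1] ang 179.91 w 0.005 F box [-0.55  0.62  0.1 ] J [ -9.   3. -11. 113.   1.  64.  43.]
 -160,-20,220 [ 0.061  0.028 -0.009]
 -160,-20,40 [0.06  0.028 1.791]
29688 [ 6.12232e+02  7.67860e+01 -4.50000e-01  4.73500e+01  1.39500e+00] 1.3363534300368318
[ 6.07698e+02  8.04080e+01 -4.50000e-01  3.98940e+01  1.40000e+00]
```

View pics/w1.png

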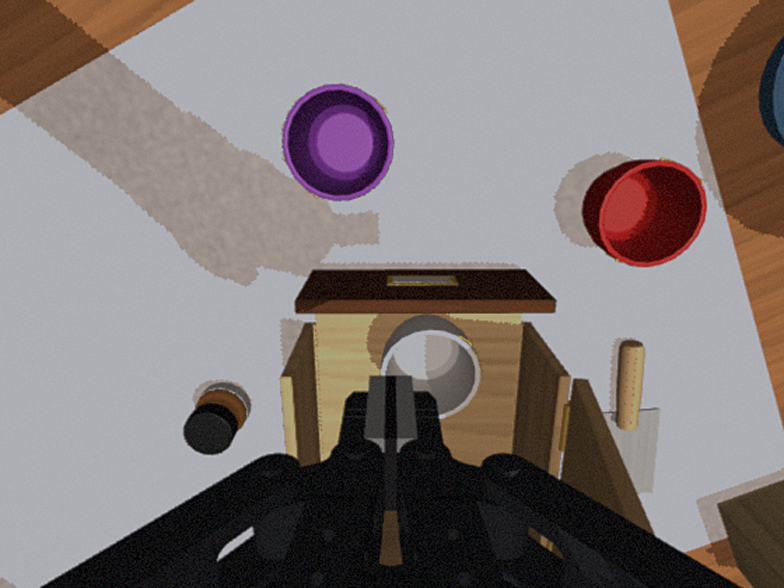

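The wrist view shows the dark board at (425,290) with its label, the white cup standing on the tray at (430,370), the purple cup at (338,142), the red cup at (645,212) and the jar at (215,415). I'll descend in front of the board, at y=0 to stay clear of the purple cup.

Request:
{"fn": "drive_tool", "kwargs": {"commands": "0.08 0.2 0.1 0 0;0.09 0.23 0.4 0 0;0.09 0.23 0.7 0 0;0.09 0.23 1 0 0;0.09 0.23 1 0 0"}}

```text
t: 2.55
tcp_pos: [461.8, 143.9, 113.3]
tcp_rot: [[-0.897, 0.443, -0.011], [0.443, 0.897, -0.004], [0.008, -0.009, -1.0]]
contact_force: [-1.3, -0.9, -0.4]
width: 0.001
finger_force: 0.0
```

Request:
{"fn": "drive_tool", "kwargs": {"commands": "0 0 0.25 0 0;0 0 0.5 0 0;0 0 0.65 0 0;0 0 0.74 0 0;0 0 0.74 0 0;0 0 0.74 0 0"}}

```text
t: 3.05
tcp_pos: [466.8, 146.8, 45.8]
tcp_rot: [[-0.897, 0.442, 0.001], [0.442, 0.897, 0.0], [-0.001, 0.001, -1.0]]
contact_force: [0.7, -1.4, 0.3]
width: -0.001
finger_force: 0.0
```

```bash
python3 q.py " -145,0,45"
```

```text
3.05 [-158.    -0.5   45.8] ang 179.58 w -0.001 F box [ 1.27 -0.97  0.33] J [-12.  18. -12. 120.   5.  43.  37.]
 -145,0,45 [-0.13   0.006  0.008]
```

Request:
{"fn": "drive_tool", "kwargs": {"commands": "-0.02 0 0 0 0;-0.04 0 0 0 0;-0.06 0 0 0 0;-0.08 0 0 0 0;-0.1 0 0 0 0;-0.12 0 0 0 0;-0.14 0 0 0 0;-0.16 0 0 0 0"}}

```text
t: 3.72
tcp_pos: [479.3, 140.3, 45.0]
tcp_rot: [[-0.898, 0.441, -0.001], [0.441, 0.898, 0.0], [0.001, -0.0, -1.0]]
contact_force: [-1.6, 1.6, 1.4]
width: -0.004
finger_force: 0.8
```

Request:
{"fn": "drive_tool", "kwargs": {"commands": "-0.02 0 0 0 0;-0.045 0 0 0 0;-0.07 0 0 0 0;-0.1 0 0 0 0;-0.13 0 0 0 0;-0.16 0 0 0 0;-0.185 0 0 0 0;-0.2 0 0 0 0"}}

```text
t: 4.38
tcp_pos: [498.2, 131.1, 44.9]
tcp_rot: [[-0.897, 0.441, 0.0], [0.441, 0.897, 0.0], [-0.0, 0.0, -1.0]]
contact_force: [-0.7, 1.7, -0.5]
width: -0.002
finger_force: 0.8
```

```bash
python3 q.py " -101,0,45"; python3 - <<'E'
from h import *
p=eyes.capture("side"); save(p,"s2.png",(170,150,330,310),3.5)
E
```

```text
4.3833 [-123.    -1.    44.9] ang 179.63 w -0.002 F box [-1.4   1.23 -0.51] J [-10.  20. -11. 116.   5.  44.  40.]
 -101,0,45 [-0.22   0.011 -0.001]
```

View pics/s2.png

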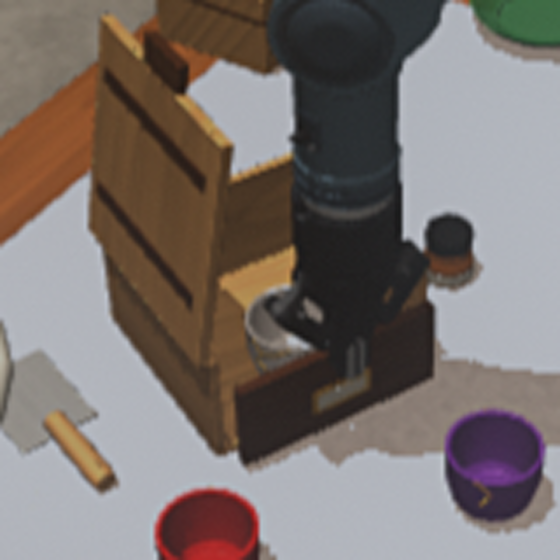

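The view shows the fingers at the brass label (345,380), the board about 20 mm out, the cup standing at (275,325) and the lid clear. I'll continue pushing.

Request:
{"fn": "drive_tool", "kwargs": {"commands": "-0.02 0 0 0 0;-0.045 0 0 0 0;-0.07 0 0 0 0;-0.095 0 0 0 0;-0.12 0 0 0 0;-0.14 0 0 0 0;-0.155 0 0 0 0;-0.165 0 0 0 0"}}

```text
t: 5.1
tcp_pos: [512.8, 123.8, 44.9]
tcp_rot: [[-0.897, 0.441, 0.0], [0.441, 0.897, 0.0], [-0.0, 0.0, -1.0]]
contact_force: [-0.8, 1.4, -0.3]
width: 0.004
finger_force: 0.8
```

Request:
{"fn": "drive_tool", "kwargs": {"commands": "-0.01 0 0 0 0;-0.02 0 0 0 0;-0.03 0 0 0 0;-0.04 0 0 0 0;-0.04 0 0 0 0;-0.04 0 0 0 0"}}

```text
t: 5.6
tcp_pos: [516.3, 121.9, 45.0]
tcp_rot: [[-0.897, 0.441, 0.0], [0.441, 0.897, -0.0], [-0.0, -0.0, -1.0]]
contact_force: [-0.4, 0.4, -1.3]
width: 0.001
finger_force: 0.5
```

```bash
python3 q.py " -101,0,45"; python3 - <<'E'
from fit import *
p=eyes.capture("wrist")
P=pts(p,(609,78),230); P=P[P[:,2]<200]
a,c=fit(P[::5],[(609.3,78.5,-.4503,5,1.399)]); print(len(P),a.round(3),np.median(model(a,P)[0]))
E
```

```text
5.6 [-102.6   -1.4   45. ] ang 179.63 w 0.001 F box [-0.52  0.23 -1.27] J [ -9.  21. -10. 114.   5.  45.  42.]
 -101,0,45 [-0.016  0.014  0.   ]
87478 [ 6.12534e+02  7.68970e+01 -4.50000e-01  5.61900e+00  1.37100e+00] 40.899132840868376
```

Request:
{"fn": "drive_tool", "kwargs": {"commands": "-0.008 0 0 0 0;-0.016 0 0 0 0;-0.024 0 0 0 0;-0.032 0 0 0 0;-0.032 0 0 0 0;-0.032 0 0 0 0"}}

```text
t: 6.15
tcp_pos: [519.2, 120.4, 45.0]
tcp_rot: [[-0.897, 0.441, 0.0], [0.441, 0.897, -0.0], [-0.0, -0.0, -1.0]]
contact_force: [-0.9, 0.8, 0.4]
width: -0.002
finger_force: 0.5
```

Request:
{"fn": "drive_tool", "kwargs": {"commands": "-0.005 0 0 0 0;-0.01 0 0 0 0;-0.015 0 0 0 0;-0.02 0 0 0 0;-0.02 0 0 0 0;-0.02 0 0 0 0"}}

```text
t: 6.65
tcp_pos: [520.8, 119.8, 45.0]
tcp_rot: [[-0.898, 0.441, -0.0], [0.441, 0.898, -0.0], [0.0, -0.0, -1.0]]
contact_force: [-1.6, 0.8, 1.4]
width: 0.001
finger_force: 0.7
```

Request:
{"fn": "drive_tool", "kwargs": {"commands": "-0.005 0 0 0 0;-0.01 0 0 0 0;-0.015 0 0 0 0;-0.02 0 0 0 0;-0.02 0 0 0 0;-0.02 0 0 0 0"}}

```text
t: 7.15
tcp_pos: [520.7, 119.8, 44.8]
tcp_rot: [[-0.898, 0.44, -0.003], [0.44, 0.898, 0.0], [0.003, -0.001, -1.0]]
contact_force: [-5.4, 2.6, 4.7]
width: -0.005
finger_force: 2.9
```

Request:
{"fn": "drive_tool", "kwargs": {"commands": "-0.005 0 0 0 0;-0.01 0 0 0 0;-0.015 0 0 0 0;-0.02 0 0 0 0;-0.02 0 0 0 0;-0.02 0 0 0 0"}}

```text
t: 7.65
tcp_pos: [520.7, 119.8, 44.7]
tcp_rot: [[-0.898, 0.439, -0.007], [0.439, 0.898, 0.001], [0.006, -0.003, -1.0]]
contact_force: [-9.2, 3.1, 6.1]
width: -0.001
finger_force: 4.5
```

The tray has reached its stop: position holds still while the force climbs. I'll back off, rise and check.

Request:
{"fn": "drive_tool", "kwargs": {"commands": "0.05 0 0 0 0;0.15 0 0 0 0;0.3 0 0 0 0;0.4 0 -0.1 0 0;0.4 0 -0.4 0 0;0.4 0 -0.7 0 0;0.4 0 -1 0 0;0.4 0 -1 0 0"}}

```text
t: 8.32
tcp_pos: [494.2, 137.2, 151.6]
tcp_rot: [[-0.897, 0.441, 0.014], [0.441, 0.897, 0.003], [-0.011, 0.009, -1.0]]
contact_force: [0.5, 0.0, 0.3]
width: -0.002
finger_force: 0.0
```

Request:
{"fn": "drive_tool", "kwargs": {"commands": "0 0 -0.3 0 0;0 0 -0.6 0 0;0 0 -0.9 0 0;0 0 -1 0 0;0 0 -1 0 0"}}

```text
t: 8.73
tcp_pos: [491.4, 136.3, 248.5]
tcp_rot: [[-0.897, 0.441, 0.009], [0.441, 0.897, 0.002], [-0.007, 0.006, -1.0]]
contact_force: [1.2, 0.1, 0.6]
width: -0.002
finger_force: 0.0
```

```bash
python3 q.py " -140,0,350"; python3 - <<'E'
from fit import *
from go import BOX,YAW
a0=(611,78,-.4503,2,1.399)
w=eyes.capture("wrist"); s=eyes.capture("side")
for n,p in(("w",w),("s",s)):
    P=pts(p,(609,78),230); P=P[P[:,2]<(200 if n=="w" else 325)]
    a,c=fit(P[::3],[a0]); d,B,Q=model(a,P); print(n,len(P),a.round(3),np.median(d))
    m=(d>6)&(abs(B[:,1])<80)&(B[:,0]<75)&(B[:,0]>-75)&(B[:,2]<85)&(B[:,2]>20)
    C=B[m]; print("cup pts",m.sum(),np.percentile(C,[2,50,98],axis=0).round() if m.any() else"")
a=np.hstack([w["pixels"],s["pixels"][:, :]])[:,:,::-1]
cv2.imwrite("pics/c3.png",np.hstack([cv2.resize(w["pixels"],(400,300)),cv2.resize(s["pixels"][130:310,150:390],(400,300))])[:,:,::-1])
E
```

```text
8.7333 [-131.2    0.7  248.5] ang 179.6 w -0.002 F box [1.08 0.59 0.63] J [ -9.   5. -12. 107.   1.  67.  43.]
 -140,0,350 [ 0.08  -0.002 -1.015]
w 24677 [ 6.12601e+02  7.66720e+01 -4.49000e-01  0.00000e+00  1.39600e+00] 1.1932240440238218
cup pts 1430 [[-63. -27.  21.]
 [-46.  12.  55.]
 [ -8.  40.  71.]]
s 8283 [ 6.1393e+02  7.7344e+01 -4.4900e-01  8.5900e+00  1.4000e+00] 1.2932946949612045
cup pts 477 [[-62. -26.  24.]
 [-10.  -1.  57.]
 [  6.  41.  75.]]
```

View pics/c3.png

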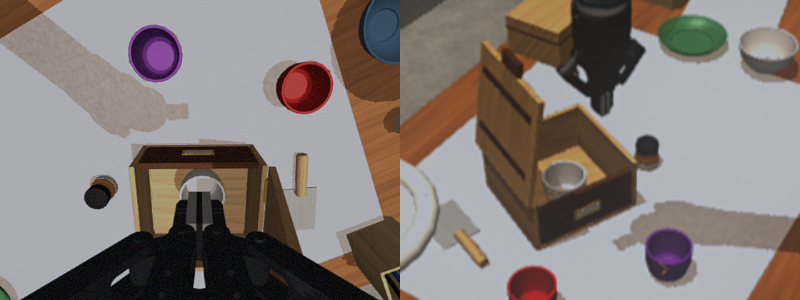

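Left (wrist view): the tray is flush and the cup stands inside at (203,185). Right (side view): the front board is flush, the cup stands at (565,178) and the lid is untouched. Next I go around the front end of the lid to its outer face.

Request:
{"fn": "drive_tool", "kwargs": {"commands": "0.05 0.15 -0.1 0 0;0.1 0.4 -0.2 0 0;0.1 0.7 -0.28 0 0;0.1 0.95 -0.28 0 0;0.1 1 -0.28 0 0;0.1 1 -0.28 0 0"}}

```text
t: 9.33
tcp_pos: [522.2, 231.6, 269.9]
tcp_rot: [[-0.899, 0.437, -0.005], [0.437, 0.899, -0.001], [0.004, -0.003, -1.0]]
contact_force: [-0.5, 0.1, 0.5]
width: -0.003
finger_force: 0.0
```

Request:
{"fn": "drive_tool", "kwargs": {"commands": "0 0.15 0 0 0;0 0.3 0 0 0;-0.2 0.32 0 0 0;-0.5 0.32 0 0 0;-0.8 0.32 0 0 0;-1 0.32 0 0 0;-1 0.32 0 0 0"}}

```text
t: 9.92
tcp_pos: [630.7, 206.2, 269.8]
tcp_rot: [[-0.893, 0.45, -0.002], [0.45, 0.893, -0.006], [-0.001, -0.006, -1.0]]
contact_force: [0.5, -0.7, -0.3]
width: -0.002
finger_force: 0.0
```

```bash
sed -i 's/609.3,78.5,0/612.3,77,0/; s/-25.8)/-25.75)/' go.py; python3 q.py "0,110,275" "0,89,274"
```

```text
9.9167 [-39.5 124.4 269.8] ang 179.02 w -0.002 F box [ 0.79 -0.43 -0.29] J [-12.  22. -12.  84.   5.  75.  38.]
0,110,275 [-0.398 -0.138 -0.051]
0,89,274 [-0.401 -0.347 -0.04 ]
```

Request:
{"fn": "drive_tool", "kwargs": {"commands": "-0.2 0 -0.05 -0.016 0;-0.4 0 -0.05 -0.016 0;-0.4 -0.08 -0.05 -0.016 0;-0.4 -0.16 -0.05 -0.016 0;-0.4 -0.2 -0.05 -0.016 0;-0.4 -0.2 -0.05 -0.016 0"}}

```text
t: 10.42
tcp_pos: [653.0, 177.3, 277.4]
tcp_rot: [[-0.904, 0.427, -0.002], [0.427, 0.904, -0.001], [0.001, -0.002, -1.0]]
contact_force: [-0.6, -0.2, -0.4]
width: 0.0
finger_force: 0.0
```

```bash
python3 q.py "0,89,274"; python3 -c "
import numpy as np
for d in range(80,-1,-4):
    t=np.radians(d); print(d,round(109.5-175*np.cos(t)+10*np.sin(t),1),round(100+175*np.sin(t)+10*np.cos(t),1))"
```

```text
10.4167 [ -6.9 108.  277.4] ang -179.53 w 0.0 F box [-0.46 -0.43 -0.38] J [-10.  23. -12.  82.   5.  76.  43.]
0,89,274 [-0.068 -0.19   0.035]
80 89.0 274.1
76 76.9 272.2
72 64.9 269.5
68 53.2 266.0
64 41.8 261.7
60 30.7 256.6
56 19.9 250.7
52 9.6 244.1
48 -0.2 236.7
44 -9.4 228.8
40 -18.1 220.1
36 -26.2 211.0
32 -33.6 201.2
28 -40.3 191.0
24 -46.3 180.3
20 -51.5 169.3
16 -56.0 157.8
12 -59.6 146.2
8 -62.4 134.3
4 -64.4 122.2
0 -65.5 110.0
```

Request:
{"fn": "drive_tool", "kwargs": {"commands": "0 -0.04 0 0 0;0 -0.08 0.01 0 0;0 -0.12 0.01 0 0;0 -0.15 0.02 0 0;0 -0.18 0.03 0 0;0 -0.22 0.035 0 0;0 -0.26 0.045 0 0;0 -0.3 0.05 0 0"}}

```text
t: 11.08
tcp_pos: [641.7, 151.8, 272.8]
tcp_rot: [[-0.905, 0.426, 0.0], [0.426, 0.905, 0.001], [0.0, 0.001, -1.0]]
contact_force: [0.9, 2.0, -0.3]
width: 0.001
finger_force: 0.9
```

```bash
python3 q.py "0,30.7,256.6"
```

```text
11.0833 [ -6.   80.1 272.8] ang -179.44 w 0.001 F box [-0.06  2.16 -0.33] J [ -8.  21. -12.  85.   4.  75.  45.]
0,30.7,256.6 [-0.055 -0.495  0.162]
```

Request:
{"fn": "drive_tool", "kwargs": {"commands": "0 -0.06 0.015 0 0;0 -0.12 0.03 0 0;0 -0.18 0.045 0 0;0 -0.24 0.065 0 0;0 -0.3 0.085 0 0;0 -0.36 0.107 0 0;0 -0.415 0.13 0 0;0 -0.47 0.158 0 0"}}

```text
t: 11.75
tcp_pos: [621.6, 108.5, 257.0]
tcp_rot: [[-0.905, 0.426, 0.0], [0.426, 0.905, -0.0], [-0.0, -0.0, -1.0]]
contact_force: [1.3, 0.8, 1.2]
width: 0.004
finger_force: 0.8
```

```bash
python3 q.py "0,-9.4,228.8"; python3 - <<'E'
from fit import *
p=eyes.capture("scene")
P=pts(p,(612,77),230); P=P[P[:,2]<325]
a,c=fit(P[::2],[(612.3,77,-.4494,0,t) for t in(1,1.2,1.4)]); print(a.round(3),c)
E
```

```text
11.75 [ -5.3  32.4 257. ] ang -179.47 w 0.004 F box [0.79 1.29 1.22] J [ -5.  18. -11.  90.   4.  72.  48.]
0,-9.4,228.8 [-0.049 -0.418  0.282]
[ 6.09941e+02  7.74210e+01 -4.50000e-01  1.97790e+01  1.15600e+00] 34307.737912854805
```

Request:
{"fn": "drive_tool", "kwargs": {"commands": "0 -0.055 0.03 0 0;0 -0.11 0.06 0 0;0 -0.165 0.092 0 0;0 -0.215 0.125 0 0;0 -0.265 0.16 0 0;0 -0.315 0.2 0 0;0 -0.365 0.24 0 0;0 -0.41 0.28 0 0"}}

```text
t: 12.47
tcp_pos: [604.0, 71.4, 228.6]
tcp_rot: [[-0.905, 0.426, -0.0], [0.426, 0.905, -0.0], [0.0, -0.0, -1.0]]
contact_force: [0.8, 0.8, 2.4]
width: -0.003
finger_force: 0.8
```

Request:
{"fn": "drive_tool", "kwargs": {"commands": "0 -0.045 0.042 0 0;0 -0.087 0.085 0 0;0 -0.128 0.13 0 0;0 -0.168 0.178 0 0;0 -0.205 0.226 0 0;0 -0.242 0.276 0 0;0 -0.275 0.327 0 0;0 -0.31 0.378 0 0"}}

```text
t: 13.13
tcp_pos: [590.8, 43.8, 190.7]
tcp_rot: [[-0.905, 0.426, -0.0], [0.426, 0.905, -0.0], [0.0, -0.0, -1.0]]
contact_force: [-1.1, 0.5, 1.7]
width: 0.001
finger_force: 0.6
```

```bash
python3 q.py "0,-40.3,191"; python3 - <<'E'
from h import *
p=eyes.capture("side"); save(p,"s4.png",(150,130,330,310),3)
E
```

```text
13.1333 [ -4.9 -39.2 190.7] ang -179.44 w 0.001 F box [-1.16 -0.05  1.72] J [ -0.  17.  -9. 100.   3.  63.  54.]
0,-40.3,191 [-0.049 -0.011 -0.003]
```

View pics/s4.png

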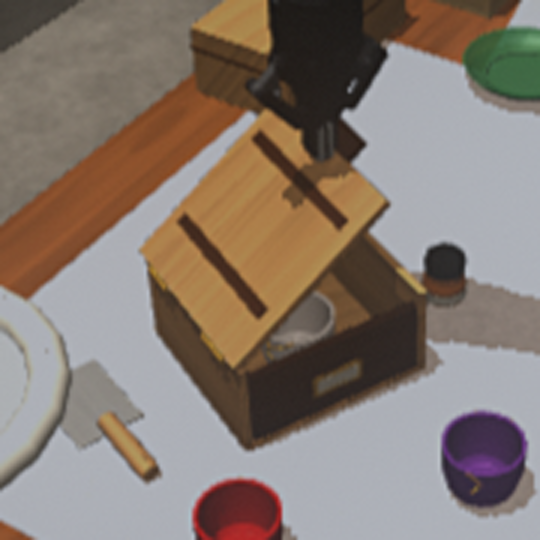

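The lid is about 28° open with the fingertips riding near its free edge at (320,150). The cup stands inside at (300,320) and the tray is flush. I'll go on more slowly.

Request:
{"fn": "drive_tool", "kwargs": {"commands": "0 -0.022 0.04 0 0;0 -0.043 0.08 0 0;0 -0.062 0.12 0 0;0 -0.08 0.16 0 0;0 -0.1 0.2 0 0;0 -0.117 0.24 0 0;0 -0.134 0.28 0 0;0 -0.15 0.32 0 0"}}

```text
t: 13.85
tcp_pos: [584.6, 30.3, 158.9]
tcp_rot: [[-0.905, 0.426, -0.0], [0.426, 0.905, -0.0], [0.0, -0.0, -1.0]]
contact_force: [0.3, -0.9, 1.5]
width: -0.002
finger_force: 0.5
```

Request:
{"fn": "drive_tool", "kwargs": {"commands": "0 -0.01 0.03 0 0;0 -0.02 0.06 0 0;0 -0.03 0.09 0 0;0 -0.04 0.12 0 0;0 -0.048 0.15 0 0;0 -0.056 0.18 0 0;0 -0.063 0.21 0 0;0 -0.07 0.24 0 0"}}

```text
t: 14.52
tcp_pos: [581.7, 24.1, 135.1]
tcp_rot: [[-0.905, 0.426, -0.0], [0.426, 0.905, -0.0], [-0.0, -0.0, -1.0]]
contact_force: [0.1, -0.5, 1.2]
width: -0.002
finger_force: 0.5
```

Request:
{"fn": "drive_tool", "kwargs": {"commands": "0 -0.005 0.015 0 0;0 -0.01 0.03 0 0;0 -0.014 0.045 0 0;0 -0.018 0.06 0 0;0 -0.02 0.075 0 0;0 -0.022 0.09 0 0;0 -0.024 0.105 0 0;0 -0.026 0.12 0 0"}}

```text
t: 15.18
tcp_pos: [580.6, 21.9, 123.3]
tcp_rot: [[-0.905, 0.426, 0.0], [0.426, 0.905, 0.0], [-0.0, 0.0, -1.0]]
contact_force: [-1.4, -0.4, 0.9]
width: 0.001
finger_force: 0.4
```

```bash
python3 q.py "0,-65,110"
```

```text
15.1833 [ -4.6 -63.4 123.3] ang -179.45 w 0.001 F box [-1.12 -0.98  0.85] J [  1.  20.  -9. 105.   4.  55.  56.]
0,-65,110 [-0.045 -0.016  0.133]
```

Request:
{"fn": "drive_tool", "kwargs": {"commands": "0 0 0.013 0 0;0 0 0.026 0 0;0 0 0.039 0 0;0 0 0.052 0 0;0 0 0.065 0 0;0 0 0.078 0 0;0 0 0.091 0 0;0 0 0.104 0 0"}}

```text
t: 15.85
tcp_pos: [580.6, 21.8, 112.8]
tcp_rot: [[-0.905, 0.426, -0.0], [0.426, 0.905, 0.0], [0.0, -0.0, -1.0]]
contact_force: [-0.1, -0.5, 0.6]
width: -0.001
finger_force: 0.4
```

Request:
{"fn": "drive_tool", "kwargs": {"commands": "0 0 0.005 0 0;0 0 0.01 0 0;0 0 0.015 0 0;0 0 0.02 0 0;0 0 0.025 0 0;0 0 0.03 0 0;0 0 0.035 0 0;0 0 0.04 0 0"}}

```text
t: 16.52
tcp_pos: [580.6, 21.9, 108.9]
tcp_rot: [[-0.905, 0.426, 0.0], [0.426, 0.905, 0.0], [-0.0, 0.0, -1.0]]
contact_force: [-0.5, -0.5, 1.9]
width: -0.003
finger_force: 0.4
```

Request:
{"fn": "drive_tool", "kwargs": {"commands": "0 0 0.005 0 0;0 0 0.01 0 0;0 0 0.015 0 0;0 0 0.02 0 0;0 0 0.025 0 0;0 0 0.03 0 0;0 0 0.03 0 0;0 0 0.03 0 0"}}

```text
t: 17.18
tcp_pos: [580.6, 22.0, 105.9]
tcp_rot: [[-0.905, 0.426, -0.0], [0.426, 0.905, 0.0], [0.0, 0.0, -1.0]]
contact_force: [-0.1, -0.4, -0.3]
width: 0.003
finger_force: 0.1
```

```bash
python3 - <<'E'
from h import *
from go import RB,BOX
p=eyes.capture("side"); save(p,"s5.png",(150,130,330,310),3.3)
W=(cloud(p)-BOX)@RB
m=(abs(W[...,0])<80)&(W[...,1]>-85)&(W[...,1]<85)&(W[...,2]>90)&(W[...,2]<140)
B=W[m]
for y in range(-80,90,20):
    k=abs(B[:,1]-y)<10; print(y,k.sum(),np.median(B[k,2]).round(1) if k.any() else "")
E
```

```text
-80 127 135.0
-60 198 133.2
-40 316 130.2
-20 312 127.0
0 313 124.7
20 322 122.0
40 316 119.6
60 350 116.5
80 256 113.8
```

View pics/s5.png

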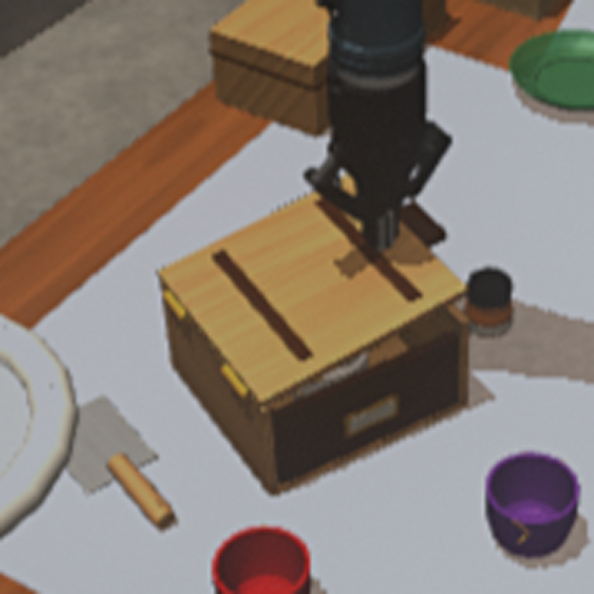

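```bash
python3 - <<'E'
from h import *
from go import RB,BOX,st
s,x,R=st(); print(x.round(1),s["contact_force"],s["joint_efforts"])
for n in("side","scene"):
    p=eyes.capture(n)
    f=lambda b:((proj(p,BOX+RB@np.array(b,float)))).round(1)
    print(n,"tcp",f(x),"tcp+25",f(x+[0,0,25]))
    for th in(0,4,8):
        t=np.radians(th); c=lambda X,r,z=10:f([X,95-r*np.cos(t)+z*np.sin(t),100+r*np.sin(t)+z*np.cos(t)])
        print(th,"corner front",c(-90,190),"corner back",c(90,190),"tab",c(0,202))
    W=(cloud(p)-BOX)@RB
    if n=="scene": save(p,"sc5.png",(230,150,400,300),4)
    m=(abs(W[...,0])<80)&(abs(W[...,1])<85)&(W[...,2]>90)&(W[...,2]<150)
    B=W[m]
    if len(B)>20: print(np.linalg.lstsq(np.c_[B[:,:2],np.ones(len(B))],B[:,2],rcond=None)[0])
E
```

```text
[ -4.7 -63.2 105.8] [ 1.10685857  0.56455653 -0.1549893 ] [ 1.20862215e-02 -3.94551480e+01 -8.74871481e-01 -2.18065470e+01
 -1.40315187e-03  8.96479294e-03 -3.81014906e-04]
side tcp [265.6 212.2] tcp+25 [265.5 205.2]
0 corner front [292.8 224.5] corner back [257.7 189.2] tab [278.1 204.6]
4 corner front [292.5 220.9] corner back [257.2 185.7] tab [277.8 200.8]
8 corner front [291.9 217.4] corner back [256.5 182.3] tab [277.1 197.1]
[ 1.98253814e-03 -1.39213281e-01  1.24763328e+02]
scene tcp [284.3 214.1] tcp+25 [284.1 206.7]
0 corner front [299.3 197.2] corner back [250.  221.4] tab [273.1 207. ]
4 corner front [299.6 193.5] corner back [249.9 217.6] tab [273.1 203.1]
8 corner front [300.1 190. ] corner back [250. 214.] tab [273.4 199.2]
[-1.21574962e-03 -1.40549946e-01  1.24006095e+02]
```

View pics/sc5.png

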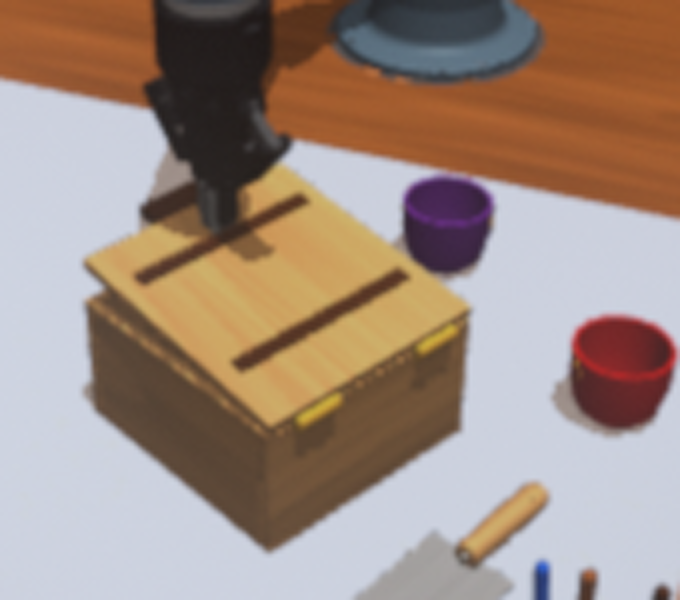

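```bash
python3 - <<'E'
from h import *
from go import RB,BOX,st
s=sensors.observe(); print({k:np.round(v,2).tolist() for k,v in s.items()})
for n in("side","wrist"):
    p=eyes.capture(n); print({k:v for k,v in p.items() if k not in("pixels","range_z","view","intrinsics")})
    V=np.array(p["view"]); c=-V[:3,:3].T@V[:3,3]
    if n=="wrist":
        print("cam",c.round(1),"in tool",(np.array(s["tcp_rot"]).T@(c-s["tcp_pos"])).round(1))
        W=(cloud(p)-BOX)@RB
        m=(abs(W[...,0])<85)&(abs(W[...,1])<90)&(W[...,2]>60)&(W[...,2]<160)&(W[...,0]<-25)
        B=W[m]; print(len(B),np.linalg.lstsq(np.c_[B[:,:2],np.ones(len(B))],B[:,2],rcond=None)[0])
        m=(p["range_z"]>0)&(W[...,0]<-110)&(abs(W[...,1])<80); print("bench z",np.median(W[m][:,2]))
print(sensors.observe()["t"])
E
```

```text
{'t': 17.33, 'qpos': [1.09, 21.08, -8.73, 105.69, 3.87, 53.52, 55.44], 'qd': [-0.08, 0.03, 0.05, 0.03, 0.03, -0.01, -0.03], 'joint_efforts': [0.01, -39.49, -0.87, -21.82, 0.01, 0.01, -0.0], 'tcp_pos': [580.58, 22.1, 105.84], 'tcp_rot': [[-0.9, 0.43, -0.0], [0.43, 0.9, 0.0], [0.0, 0.0, -1.0]], 'contact_force': [0.18, 0.11, 0.22], 'wrist_torque': [-0.05, 0.02, 0.01], 'finger_force': 0.02, 'width': -0.0}
{'shot': 15}
{'shot': 16}
cam [506.7  57.1 274.4] in tool [  81.8    0.3 -168.5]
47569 [ 2.52454379e-03 -1.35283996e-01  1.22359651e+02]
bench z -0.6052720063691972
17.4333
```

```bash
python3 - <<'E'
from h import *
p=eyes.capture("wrist")
a=cv2.imread("pics/w1.png"); a=a[330:588,180:600]
b=cv2.resize(p["pixels"][:,:,::-1],None,fx=1.4,fy=1.4)
cv2.imwrite("pics/cmp.png",np.hstack([cv2.resize(a,None,fx=.75,fy=.75)[:194],]) )
c=np.zeros((588,784+0,3),np.uint8); c[:]=b; c[:194,:315]=cv2.resize(a,(315,194)); cv2.imwrite("pics/cmp.png",c)
d=p["range_z"]
for v in range(230,400,10): print(v,d[v,276:286:3].round())
E
```

```text
230 [154. 154. 154. 154.]
240 [155. 156. 155. 155.]
250 [157. 157. 157. 158.]
260 [158. 159. 159. 159.]
270 [152. 152. 153. 151.]
280 [144. 144. 144. 143.]
290 [136. 137. 137. 135.]
300 [130. 130. 130. 130.]
310 [124. 124. 123. 124.]
320 [124. 123. 123. 123.]
330 [125. 125. 124. 114.]
340 [125. 126. 127. 115.]
350 [127. 127. 128. 116.]
360 [130. 128. 128. 117.]
370 [178. 178. 178. 118.]
380 [180. 180. 181. 119.]
390 [182. 182. 183. 183.]
```

View pics/cmp.png

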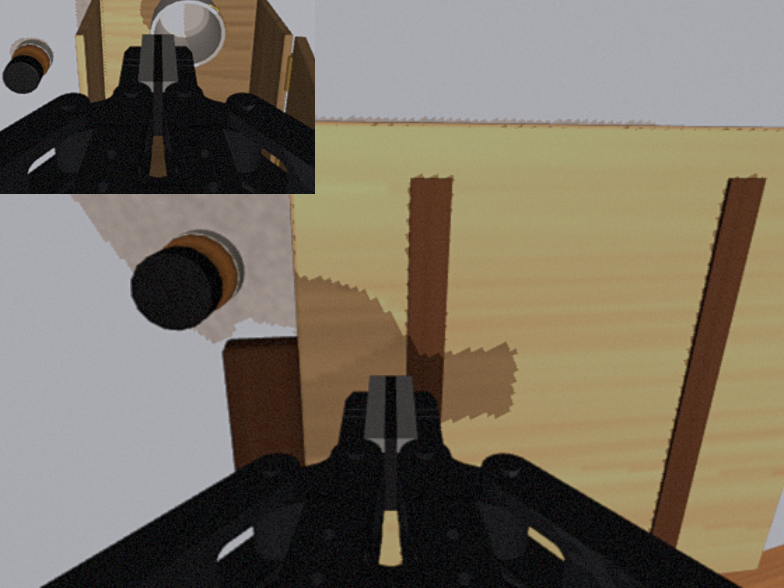

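```bash
python3 - <<'E'
from h import *
from go import RB,BOX,st
s,x,R=st(); p=eyes.capture("wrist"); T=np.array(s["tcp_rot"])
print("tcp px",proj(p,s["tcp_pos"]))
for uv in[(272,272),(279,250),(285,272),(272,280),(272,300),(279,260),(279,240)]:
    w=world(p,uv); print(uv,"box",(RB.T@(w-BOX)).round(1),"tool",(T.T@(w-s["tcp_pos"])).round(1))
p=eyes.capture("side")
for r in range(190,216,3): print(r,[(RB.T@(world(p,(c,r))-BOX)).round(0).tolist() for c in(263,266)])
E
```

```text
tcp px [278.19152261 260.06364613]
(272, 272) box [-15.1 -66.  138.9] tool [ 10.4  -2.6 -33. ]
(279, 250) box [-21.4 -63.1 130.2] tool [ 16.7   0.4 -24.2]
(285, 272) box [-15.4 -60.5 139.4] tool [ 10.7   2.9 -33.5]
(272, 280) box [-15.2 -65.9 146.1] tool [ 10.6  -2.5 -40.2]
(272, 300) box [-14.8 -65.6 160.4] tool [ 10.2  -2.2 -54.5]
(279, 260) box [-16.6 -63.  130.4] tool [ 11.9   0.4 -24.5]
(279, 240) box [-26.  -63.1 129.8] tool [ 21.4   0.4 -23.9]
190 [[-21.0, -47.0, 201.0], [-7.0, -64.0, 185.0]]
193 [[-14.0, -51.0, 184.0], [-14.0, -60.0, 181.0]]
196 [[-13.0, -51.0, 174.0], [-13.0, -60.0, 170.0]]
199 [[-12.0, -52.0, 162.0], [-14.0, -60.0, 160.0]]
202 [[-11.0, -52.0, 151.0], [-14.0, -59.0, 151.0]]
205 [[-3.0, -56.0, 134.0], [-15.0, -59.0, 141.0]]
208 [[-14.0, -50.0, 134.0], [-17.0, -58.0, 132.0]]
211 [[-23.0, -44.0, 133.0], [-28.0, -51.0, 133.0]]
214 [[-27.0, -41.0, 126.0], [-35.0, -46.0, 130.0]]
```

The fingertip shows at the same pixel here as in free air, so the real tips end about 25 mm short of the reported TCP. The lid is therefore just at about 8° under the tips. I'll lower a little and check that it follows.

Request:
{"fn": "drive_tool", "kwargs": {"commands": "0 0 0.01 0 0;0 0 0.02 0 0;0 0 0.03 0 0;0 0 0.04 0 0;0 0 0.05 0 0;0 0 0.06 0 0;0 0 0.07 0 0;0 0 0.08 0 0"}}

```text
t: 18.25
tcp_pos: [580.7, 21.8, 97.9]
tcp_rot: [[-0.905, 0.426, 0.0], [0.426, 0.905, -0.0], [-0.0, 0.0, -1.0]]
contact_force: [-0.3, -1.3, 1.0]
width: -0.0
finger_force: 0.4
```

```bash
cat > slope.py <<'E'
from h import *
from go import RB,BOX,st
s,x,R=st(); print(s["t"],x.round(1),np.round(s["contact_force"],1))
for n in("side","scene"):
    p=eyes.capture(n); W=(cloud(p)-BOX)@RB
    m=(abs(W[...,0])<80)&(abs(W[...,1])<85)&(W[...,2]>90)&(W[...,2]<150)
    B=W[m]
    for _ in range(3):
        k=np.linalg.lstsq(np.c_[B[:,:2],np.ones(len(B))],B[:,2],rcond=None)[0]
        e=np.c_[B[:,:2],np.ones(len(B))]@k-B[:,2]; B=B[abs(e)<4]
    print(n,"slope deg",np.degrees(np.arctan(-k[1])).round(2),"z0",k[2].round(1))
E
python3 slope.py
```

```text
18.25 [ -4.4 -63.5  97.9] [-0.3 -1.3  1. ]
side slope deg 5.12 z0 120.1
scene slope deg 4.99 z0 119.1
```

Request:
{"fn": "drive_tool", "kwargs": {"commands": "0 0 0.01 0 0;0 0 0.02 0 0;0 0 0.03 0 0;0 0 0.04 0 0;0 0 0.05 0 0;0 0 0.06 0 0;0 0 0.07 0 0;0 0 0.08 0 0"}}

```text
t: 19.02
tcp_pos: [580.6, 21.9, 89.9]
tcp_rot: [[-0.905, 0.426, 0.0], [0.426, 0.905, 0.0], [0.0, 0.0, -1.0]]
contact_force: [0.9, -1.5, 0.8]
width: 0.001
finger_force: 0.4
```

Request:
{"fn": "drive_tool", "kwargs": {"commands": "0 0 0.005 0 0;0 0 0.01 0 0;0 0 0.015 0 0;0 0 0.02 0 0;0 0 0.025 0 0;0 0 0.03 0 0;0 0 0.035 0 0;0 0 0.04 0 0"}}

```text
t: 19.68
tcp_pos: [580.7, 21.8, 85.9]
tcp_rot: [[-0.905, 0.426, 0.0], [0.426, 0.905, 0.0], [-0.0, 0.0, -1.0]]
contact_force: [0.4, -0.9, -0.3]
width: -0.001
finger_force: 0.4
```

```bash
python3 slope.py
```

```text
19.6833 [ -4.5 -63.4  85.9] [ 0.4 -0.9 -0.3]
side slope deg 1.18 z0 113.2
scene slope deg 0.98 z0 112.4
```

Request:
{"fn": "drive_tool", "kwargs": {"commands": "0 0 0.005 0 0;0 0 0.01 0 0;0 0 0.015 0 0;0 0 0.02 0 0;0 0 0.025 0 0;0 0 0.03 0 0;0 0 0.03 0 0"}}

```text
t: 20.37
tcp_pos: [580.6, 21.9, 83.3]
tcp_rot: [[-0.905, 0.426, -0.0], [0.426, 0.905, -0.0], [0.0, -0.0, -1.0]]
contact_force: [-1.6, -0.7, 3.9]
width: -0.001
finger_force: 1.9
```

Request:
{"fn": "drive_tool", "kwargs": {"commands": "0 0 0.005 0 0;0 0 0.01 0 0;0 0 0.015 0 0;0 0 0.02 0 0;0 0 0.02 0 0;0 0 0.02 0 0"}}

```text
t: 20.87
tcp_pos: [580.7, 21.9, 83.3]
tcp_rot: [[-0.905, 0.426, -0.0], [0.426, 0.905, -0.0], [0.0, -0.0, -1.0]]
contact_force: [-5.1, -1.0, 12.8]
width: -0.001
finger_force: 6.5
```

```bash
python3 slope.py
```

```text
20.8667 [ -4.6 -63.4  83.3] [-5.1 -1.  12.8]
side slope deg 0.33 z0 111.8
scene slope deg 0.12 z0 111.0
```

The lid is on its stop (slope about 0.2°, force climbing). I'll rise gently and clear.

Request:
{"fn": "drive_tool", "kwargs": {"commands": "0 0 -0.02 0 0;0 0 -0.06 0 0;0 0 -0.15 0 0;0 0 -0.35 0 0;0 0 -0.6 0 0;0 0 -0.85 0 0;0 0 -1 0 0;0 0 -1 0 0"}}

```text
t: 21.63
tcp_pos: [584.2, 22.4, 185.9]
tcp_rot: [[-0.905, 0.426, 0.009], [0.426, 0.905, 0.001], [-0.008, 0.005, -1.0]]
contact_force: [1.0, -0.1, 1.0]
width: 0.0
finger_force: 0.0
```

```bash
python3 slope.py; python3 - <<'E'
from fit import *
for n in("side","scene"):
    p=eyes.capture(n)
    P=pts(p,(612,77),170); P=P[P[:,2]<125]
    a,c=fit(P[::2],[(612.3,77,-.4494,1,.01)]); print(n,a.round(3))
    q=dict(np.load(n+"0.npz"))
    for t in["lacquer_jar","spatula","mended_cup"]:
        print(t,[np.round(r["location"]).tolist() for r in eyes.recognise(p,t)[:2]])
E
```

```text
21.6333 [ -1.6 -61.4 185.9] [ 1.  -0.1  1. ]
side slope deg -0.04 z0 111.5
scene slope deg 0.09 z0 110.9
side [ 6.14517e+02  7.72890e+01 -4.49000e-01  0.00000e+00  1.20000e-02]
lacquer_jar [[299.0, 222.0], [260.0, 254.0]]
spatula [[185.0, 268.0]]
mended_cup [[312.0, 281.0], [227.0, 305.0]]
scene [ 6.10036e+02  7.76600e+01 -4.51000e-01  4.83800e+00  7.00000e-03]
lacquer_jar []
spatula [[339.0, 296.0], [300.0, 240.0]]
mended_cup [[341.0, 205.0], [383.0, 241.0]]
```

```bash
python3 -c "
from bench import order; print(order.close_job())"
```

```text
the job is handed in; nothing more can be done
None
```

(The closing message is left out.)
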